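Load the ring-blank rail

TASK

Push the row of four wax ring blanks along the aluminium rail as one train until it is fully home against the red end stop; only then push the brass keeper by its knob until it is fully closed across the rail behind the train. Push everything: never lift a blank out of the rail or tip it, and leave everything else on the bench where it is.

Things in the scene. Friction and masses are not known exactly. Their poses are not given: they have to be found in the camera images.
- rail: aluminium carving rail, fixed, 340 mm long, 64 mm wide. Origin: centre of its underside, on the bench. +x runs along the rail to the red stop, y across, z up. Channel floor 12 mm above the bench; two steel lips, 43 mm apart, rise to 22 mm above the bench and guide the blanks with 1.5 mm play a side. The end opposite the stop is open
- stop (a point): middle of the red end stop's inner face, at rail x = +130 mm, y = 0, 28 mm above the bench; the stop is 30 mm thick, its top 45 mm above the bench. With all four blanks home the train's rear face is at rail x = -14 mm, the rearmost blank's centre at +4 mm
- keeper (a joint): swing angle of the brass keeper bar, rad. 0: open, pointing from its pivot along rail -x, beside the channel; negative: further outward (to rail +y); 1.57: closed at its limit, pointing to rail -y across the channel, its face 4 mm behind a train that is home. It closes anticlockwise seen from above; about 1 N at the knob moves it and it stays where left
- keeper_pivot (a point): the keeper's upright pivot axis, at rail x = -24 mm, y = +55 mm (on the fixed rail), 40 mm above the bench. The bar is 12 mm wide, lies 26 to 40 mm above the bench and reaches 85 mm from here
- keeper_knob (a point): middle of the black upright finger knob on the keeper bar, 56 mm above the bench; knob 16 mm in diameter, from 40 to 72 mm above the bench, 75 mm from the pivot
- green_mid (a point): centre of the green wax ring blank, one of four in the channel, in an order that varies: block 36 mm along the rail, 40 mm wide, 36 mm high with a 20 mm upright hole, about 50 g; its axes are those of the rail. It stands on the channel floor (top 48 mm above the bench), touching its neighbours
- blue_mid (a point): centre of the blue wax ring blank, one of four in the channel, in an order that varies: block 36 mm along the rail, 40 mm wide, 36 mm high with a 20 mm upright hole, about 50 g; its axes are those of the rail. It stands on the channel floor (top 48 mm above the bench), touching its neighbours
- purple_mid (a point): centre of the purple wax ring blank, one of four in the channel, in an order that varies: block 36 mm along the rail, 40 mm wide, 36 mm high with a 20 mm upright hole, about 50 g; its axes are those of the rail. It stands on the channel floor (top 48 mm above the bench), touching its neighbours
- yellow_mid (a point): centre of the yellow wax ring blank, one of four in the channel, in an order that varies: block 36 mm along the rail, 40 mm wide, 36 mm high with a 20 mm upright hole, about 50 g; its axes are those of the rail. It stands on the channel floor (top 48 mm above the bench), touching its neighbours
- spare: white spare ring blank like the others, on the bench beyond the rail: leave it. Origin: centre of underside
- burs: dark wooden block 50 x 70 x 30 mm with steel burs standing in it to 52 mm, beside the rail: leave it. Origin: centre of underside
- oil: amber bottle, 44 mm across, 90 mm tall: leave it. Origin: centre of underside
- brush: brush lying on the bench: leave it
- hammer: hammer lying on the bench: leave it
- jar: glass jar, 60 mm across, 60 mm tall: leave it. Origin: centre of underside
- caliper: caliper lying on the bench, 150 mm long: leave it

How it is judged:
By the outcome, as a careful person would: the job done as asked, in the order asked, and still so for the second after the job is handed in, with the robot touching nothing.
It also fails if it takes over 58 s, if anything falls off the work surface, if the arm or the gripper's body presses on something with over 40 N, if the wrist force passes 120 N, or if a joint passes its speed limit or range.

ROBOT

A 7-joint arm with a two-finger parallel gripper is mounted at the origin on the work surface. World frame = base frame: x ahead of the robot, y to its left, z up, the work surface at z = 0. Lengths are in m, angles in rad, forces in N, time in s.
With the tool pointing down it reaches from about 0.4 to 0.875 m from the base axis. Payload 19.3 kg.
Tool frame: the origin (TCP) lies at the very end of the fingers, on their centre line; the grasp point (between the pads) lies 19 mm behind it; z points along the fingers, y is the direction in which the jaws open and shut (so a half turn about z gives the same grasp; the last joint's range is limited). The gripper opens to 85 mm and grips with 20 to 120 N. Pads are 22 mm wide; open, the fingers measure 114 mm over their backs; the gripper's body (76 mm by 85 mm) begins 54 mm behind the grasp point. The pads swing forward as they close: fully open they stand 13 mm farther back than shut.
Start: joints at [-1.295, 0.521, -0.036, 1.599, 0.021, 1.021, -0.113], TCP at [0.212, 0.588, 0.231] pointing down, gripper open.
Joint ranges: [-2.91, 2.91], [-0.3, 2.13], [-1.5, 1.42], [0.17, 2.43], [-1.26, 4.41], [0.16, 1.93], [-2.52, 2.52]. Speed limits (rad/s): [1.89, 1.89, 2.39, 2.39, 3.01, 3.01, 3.01].

INTERFACE

Orientations are given as [roll, pitch, yaw] about the fixed x, y, z axes, in that order (R = Rz(yaw) Ry(pitch) Rx(roll)).
In Python, from workcell import bot, viewer gives the robot as it stands.
- The arm moves only by the shell command python3 -m creep 'ROWS' [FORCE]. ROWS is JSON, a list of rows, each an object of numbers: "rx", "ry", "rz": the turn, a rotation vector about the tool's x, y, z in degrees; "tx", "ty", "tz": the shift along the tool's x, y, z in mm; "hand": the closure, from -1 (fully open) to 1 (shut), so that 0 is half open. In form: [{"rx": .., "ry": .., "rz": .., "tx": .., "ty": .., "tz": .., "hand": ..}, ...]. A call has 1 to 8 rows; each row is the pose to reach, as a shift and turn from the pose commanded when the call began, along the tool's axes at that moment; what a row does not reach only later rows make up. A row lasts 1/10 s, in which the tool goes at most 50 mm and 8.59 degrees, less where a joint would pass 70% of its speed; a pose out of reach is approached as far as the arm can. A call with a gripper value outside its range is refused whole. The fingers move at their own pace and stop on an object; FORCE is the grip in N (left out, the last holds). Time passes only in rows, so rows that repeat a pose let the fingers close. It gives the time, the measured TCP pose, the force and the opening at its end, in the units of the state.
- bot.observe(): the state, without advancing time (a new reading comes with each control period).
- viewer.grab_frame(name): name is "scene" or "top" or "wrist"; returns a dict with "pixels" (480x640x3 uint8, blue, green, red), "vertical_fov" (degrees; the focal length in pixels is half the picture's height over the tangent of half this angle, whatever the lens; pixels are square), "cx", "cy" (the principal point, pixels), "rvec" (rotation vector, rad) and "tvec" (3), from world to camera coordinates, as OpenCV has them; the wrist camera has in their place "tool_from_camera" (4x4, takes a point from camera to tool coordinates, whose origin is the TCP and whose axes are the flange's). Camera axes: x right, y down, z forward; pixel columns grow to the right and rows downward; lengths in m; the calibration is good to about 2 mm. The wrist camera is an equidistant fisheye: a pixel r from the principal point sees the ray r / f radians off the axis. A picture is of the moment at which its call begins: read the wrist's pose just before it. There is no depth.
- bot.job_done(): hands the job in, once; it reports no verdict.
Trained networks look in a picture, given as the dict that the camera call returned (one of the last four; its "shot" number tells which), for a name from the list of things; names that differ only in an ending like _2 or _b are one class to them, and where a whole thing is asked for, a point or a joint stands for the part that bears it (a point fixed in the world has none). Each returns a list of dicts, best first, with "score" (0 to 1); they miss things now and then, are a little off and sometimes report something else, mostly with a low value. They report only what shows in the picture. A call takes as long as a camera call.
- viewer.outline_of(target, picture): "mask" (480x640 bool, what is visible of it) and "bbox" ([left, top, right, bottom] in pixels, round what is visible of it).
The state is a dict: "clock": time; "qpos": joint angles; "qd": joint speeds; "joint_efforts": joint torques, N m; "position": TCP position; "tool_rot": TCP orientation; "force": force on the tool from outside, world axes, zero at the start; "moment": the same for the moment, N m; "grip_width": finger opening in m.
Only numpy, scipy, OpenCV 4.12 (cv2) and the standard library are available. Lean on these libraries where they do the work, as an engineer would, in place of code of your own. Each camera call takes 0.05 s, during which the arm holds its last target.

## Working session

There is one attempt and no reset: what is moved stays moved. The work goes in short steps, Python scripts to look and compute and a shell command to move; the robot and the scene stay as the last step left them, time stands still between calls to the robot, and variables do not carry over. Pictures are saved under pics/ and viewed, and the job is handed in when it is done.

```bash
mkdir -p pics; ls; python3 - <<'E'
from workcell import bot, viewer
import cv2, numpy as np
print(bot.observe())
for n in ("scene","top","wrist"):
    f=viewer.grab_frame(n); cv2.imwrite(f"pics/{n}0.png",f["pixels"])
    print(n,{k:v for k,v in f.items() if k!="pixels"})
E
```

```text
pics
{'clock': 0.0, 'qpos': array([-1.29516637,  0.52200546, -0.03629825,  1.60003895,  0.0211981 ,
        1.02110841, -0.11280169]), 'qd': array([-8.24309238e-05, -1.28901515e-04,  1.72070683e-03, -7.02193594e-04,
        1.96384787e-04, -9.19083428e-04,  4.91566413e-04]), 'joint_efforts': array([ 1.10436758e-03, -9.27084875e+01,  1.98011287e+00, -3.69927871e+01,
        1.78329827e-02,  7.94697844e-03,  4.11960275e-05]), 'position': array([0.21179165, 0.58763984, 0.23072032]), 'tool_rot': array([-3.14042147e+00,  9.83842114e-05,  2.79572539e+00]), 'force': array([ 0.20861779, -0.20742186, -0.57935556]), 'moment': array([ 0.03474665, -0.00717942,  0.01621684]), 'grip_width': 0.08544974297119572}
scene {'vertical_fov': 48.64439401881123, 'cx': 316.8383832500946, 'cy': 242.36780718762083, 'rvec': array([ 1.85233815,  1.35097366, -0.66378452]), 'tvec': array([-0.19265436, -0.24978339,  1.58954078]), 'shot': 1}
top {'vertical_fov': 47.89730865713597, 'cx': 308.28815442831655, 'cy': 232.8513752731222, 'rvec': array([ 2.15295826, -2.12810229,  0.12270709]), 'tvec': array([0.01321967, 0.54896317, 1.194158  ]), 'shot': 2}
wrist {'vertical_fov': 65.70646984690485, 'cx': 310.7512101607129, 'cy': 239.74250037903525, 'tool_from_camera': array([[ 2.48558434e-04, -9.58464348e-01, -2.85212257e-01,
         7.15983365e-02],
       [ 9.99999632e-01,  4.09841135e-06,  8.57712651e-04,
        -8.09818444e-06],
       [-8.20918079e-04, -2.85212365e-01,  9.58463997e-01,
        -1.42280208e-01],
       [ 0.00000000e+00,  0.00000000e+00,  0.00000000e+00,
         1.00000000e+00]]), 'shot': 3}
```

View pics/scene0.png

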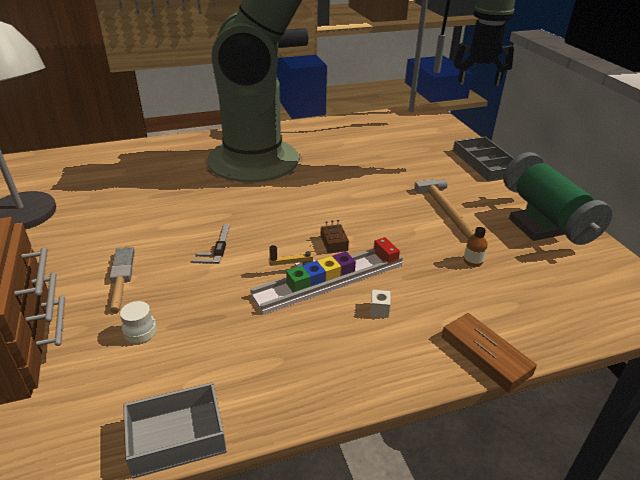

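View pics/top0.png

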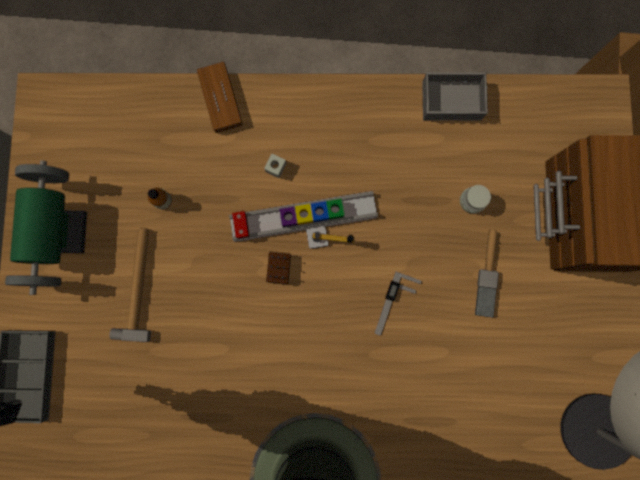

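View pics/wrist0.png

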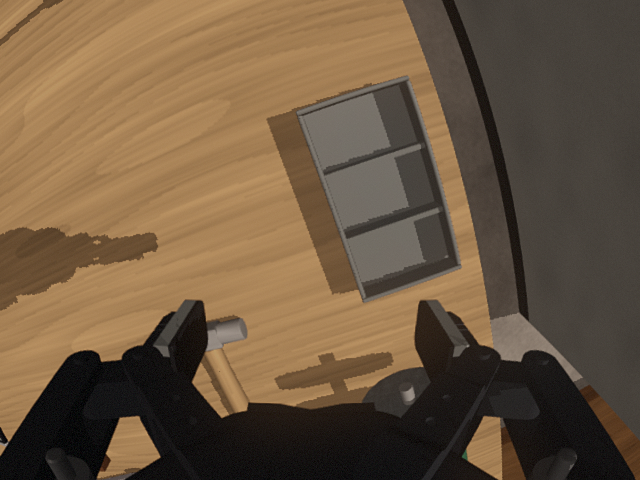

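The blanks run purple, yellow, blue, green from the stop side, so green is rearmost. The keeper lies roughly open beside the rail. In the top view the rail runs from about (233,226) to (378,205).

```bash
cat > h.py <<'E'
from workcell import bot, viewer
import cv2, numpy as np
from scipy.optimize import minimize, least_squares
from scipy.spatial.transform import Rotation as R
def cam(f, st=None):
    fl=240/np.tan(np.radians(f["vertical_fov"])/2)
    K=np.array([[fl,0,f["cx"]],[0,fl,f["cy"]],[0,0,1]])
    if "rvec" in f:
        Rm=cv2.Rodrigues(f["rvec"])[0]; t=np.array(f["tvec"]); fish=False
    else:
        T=np.eye(4); T[:3,:3]=R.from_euler("xyz",st["tool_rot"]).as_matrix(); T[:3,3]=st["position"]
        M=np.linalg.inv(T@f["tool_from_camera"]); Rm,t=M[:3,:3],M[:3,3]; fish=True
    return dict(f=fl,cx=f["cx"],cy=f["cy"],R=Rm,t=t,fish=fish)
def proj(c,P):
    p=np.atleast_2d(P)@c["R"].T+c["t"]
    if c["fish"]:
        r=np.hypot(p[:,0],p[:,1]); th=np.arctan2(r,p[:,2]); s=c["f"]*th/np.maximum(r,1e-12)
    else: s=c["f"]/p[:,2]
    return np.c_[c["cx"]+p[:,0]*s,c["cy"]+p[:,1]*s]
def atz(c,uv,z):
    d=np.array([uv[0]-c["cx"],uv[1]-c["cy"]])/c["f"]
    if c["fish"]:
        th=np.hypot(*d); v=np.array([d[0]/th*np.sin(th),d[1]/th*np.sin(th),np.cos(th)])
    else: v=np.array([*d,1])
    o=-c["R"].T@c["t"]; w=c["R"].T@v
    return o+w*(z-o[2])/w[2]
def rail2w(p,q):  # p=(x,y,yaw)
    q=np.atleast_2d(q); cs,s=np.cos(p[2]),np.sin(p[2])
    return np.c_[p[0]+cs*q[:,0]-s*q[:,1],p[1]+s*q[:,0]+cs*q[:,1],q[:,2]]
E
python3 - <<'E'
from h import *
st=bot.observe()
for n in ("top","scene"):
    f=viewer.grab_frame(n); c=cam(f)
    for t,z in (("rail",.012),("stop",.045),("green_mid",.048),("blue_mid",.048),("yellow_mid",.048),("purple_mid",.048),("keeper_knob",.056),("keeper",.035),("burs",.03),("spare",.03)):
        o=viewer.outline_of(t,f)
        for r in o[:1]:
            m=r["mask"]; v,u=np.nonzero(m)
            print(n,t,round(r["score"],2),np.round(r["bbox"]),m.sum(),np.round((u.mean(),v.mean()),1),np.round(atz(c,(u.mean(),v.mean()),z),4))
            np.save(f"pics/{n}_{t}.npy",m)
E
```

```text
top rail 0.93 [229. 190. 379. 248.] 3539 [303.1 220.3] [0.5817 0.0326 0.012 ]
top stop 0.98 [230. 190. 382. 246.] 3570 [303.4 219.9] [0.5773 0.031  0.045 ]
top green_mid 0.62 [327. 199. 348. 218.] 329 [334.9 208.9] [ 0.603  -0.0403  0.048 ]
top blue_mid 0.61 [312. 204. 329. 220.] 242 [319.9 211.3] [ 0.5971 -0.0063  0.048 ]
top yellow_mid 0.75 [298. 202. 313. 224.] 282 [303.7 213.5] [0.5917 0.0303 0.048 ]
top purple_mid 0.7 [278. 210. 299. 228.] 349 [288.4 216.7] [0.584  0.0651 0.048 ]
top keeper_knob 0.5 [312. 230. 354. 242.] 286 [334.4 237.1] [ 0.5373 -0.0395  0.056 ]
top keeper 0.51 [311. 233. 356. 243.] 258 [331.9 237.1] [ 0.5399 -0.0343  0.035 ]
top burs 0.82 [266. 251. 294. 284.] 727 [277.9 267. ] [0.4706 0.0879 0.03  ]
top spare 0.75 [265. 153. 286. 181.] 361 [274.8 165.2] [0.7087 0.1002 0.03  ]
scene rail 0.79 [248. 238. 399. 317.] 3513 [323.1 275.5] [0.5885 0.0232 0.012 ]
scene stop 0.67 [249. 236. 402. 315.] 3636 [322.9 275.6] [0.6257 0.0093 0.045 ]
scene green_mid 0.87 [287. 268. 312. 287.] 452 [297.3 278.5] [ 0.6221 -0.0443  0.048 ]
scene blue_mid 0.82 [303. 261. 328. 286.] 362 [314.7 272.6] [ 0.6148 -0.0049  0.048 ]
scene yellow_mid 0.87 [314. 257. 342. 280.] 375 [329.8 267.5] [0.6084 0.0303 0.048 ]
scene purple_mid 0.88 [333. 251. 356. 279.] 362 [345.1 262.7] [0.6028 0.0665 0.048 ]
scene keeper_knob 0.86 [270. 249. 310. 267.] 420 [287.6 257.3] [ 0.5594 -0.0469  0.056 ]
scene keeper 0.75 [268. 244. 314. 266.] 443 [287.1 257.5] [ 0.5337 -0.0414  0.035 ]
scene burs 0.84 [319. 224. 350. 255.] 656 [333.6 238.4] [0.4905 0.0814 0.03  ]
scene spare 0.78 [367. 286. 388. 316.] 487 [379.7 303.7] [0.7233 0.0948 0.03  ]
```

```bash
cat > fit.py <<'E'
from h import *
def box(x0,x1,y0,y1,z0,z1): return np.array([[x,y,z] for x in(x0,x1) for y in(y0,y1) for z in(z0,z1)])
S=8
def hull(c,p,B,up=1):
    uv=proj(c,rail2w(p,B)); return cv2.convexHull(uv.astype(np.float32))[:,0]
def render(c,p,boxes,shape=(480,640)):
    m=np.zeros(shape,np.uint8)
    for B in boxes: cv2.fillConvexPoly(m,np.round(hull(c,p,B)*16).astype(np.int32),1,shift=4)
    return m
def boxes(s): # s = centre of rearmost blank
    return [box(-.17,.17,-.032,.032,0,.012),box(-.17,.17,-.0245,-.0215,0,.022),box(-.17,.17,.0215,.0245,0,.022),box(.13,.16,-.0215,.0215,.0,.045)]
def blank(x): return box(x-.018,x+.018,-.02,.02,.012,.048)
E
python3 - <<'E'
from fit import *
cs={}
for n in ("top","scene"):
    f=viewer.grab_frame(n); cs[n]=(cam(f),f["pixels"])
names=["green_mid","blue_mid","yellow_mid","purple_mid"]
obs={n:[np.load(f"pics/{n}_{t}.npy") for t in names] for n in cs}
# centroid fit: top-face etc -> use silhouettes of each blank
cen={n:[np.array([np.nonzero(m)[1].mean(),np.nonzero(m)[0].mean()]) for m in obs[n]] for n in cs}
U={n:np.any(obs[n]+[np.load(f"pics/{n}_rail.npy")],axis=0) for n in cs}
def cost(q,full=False):
    p=q[:3]; s=q[3]; tot=0
    for n,(c,_) in cs.items():
        A=render(c,p,boxes(s)+[blank(s+.036*i) for i in range(4)])
        A=cv2.GaussianBlur(A.astype(np.float32),(0,0),1.5); B=cv2.GaussianBlur(U[n].astype(np.float32),(0,0),1.5)
        tot+=((A-B)**2).sum()
        bl=np.any(obs[n],axis=0).astype(np.float32)
        A=render(c,p,[blank(s+.036*i) for i in range(4)])
        tot+=((cv2.GaussianBlur(A.astype(np.float32),(0,0),1.5)-cv2.GaussianBlur(bl,(0,0),1.5))**2).sum()
    return tot
q0=np.array([.585,.025,np.radians(100),-.065])
sim=np.array([q0]+[q0+d for d in np.diag([.01,.01,.06,.01])])
r=minimize(cost,q0,method="Nelder-Mead",options=dict(initial_simplex=sim,xatol=1e-4,fatol=.1,maxiter=600))
print(r.x,np.degrees(r.x[2]),r.fun)
np.save("rail.npy",r.x)
out=[]
for n,(c,im) in cs.items():
    im=im.copy(); q=r.x
    for B in boxes(0)[::1]+[blank(q[3]+.036*i) for i in range(4)]:
        cv2.polylines(im,[np.round(hull(c,q[:3],B)*16).astype(np.int32)],True,(255,255,0),1,shift=4)
    cv2.circle(im,tuple(np.round(proj(c,rail2w(q[:3],[-.024,.055,.04]))[0]).astype(int)),2,(0,0,255),-1)
    u=(240,160) if n=="top" else (240,200)
    out.append(cv2.resize(im[u[1]-10:u[1]+120,u[0]-20:u[0]+180],None,fx=4,fy=4,interpolation=cv2.INTER_NEAREST)[:, :800])
for i,o in enumerate(out): cv2.imwrite(f"pics/fit{i}.png",o)
E
```

```text
[ 0.59217382  0.03421197  1.74920794 -0.07391352] 100.22223219764108 1110.6214599609375
```

View pics/fit0.png

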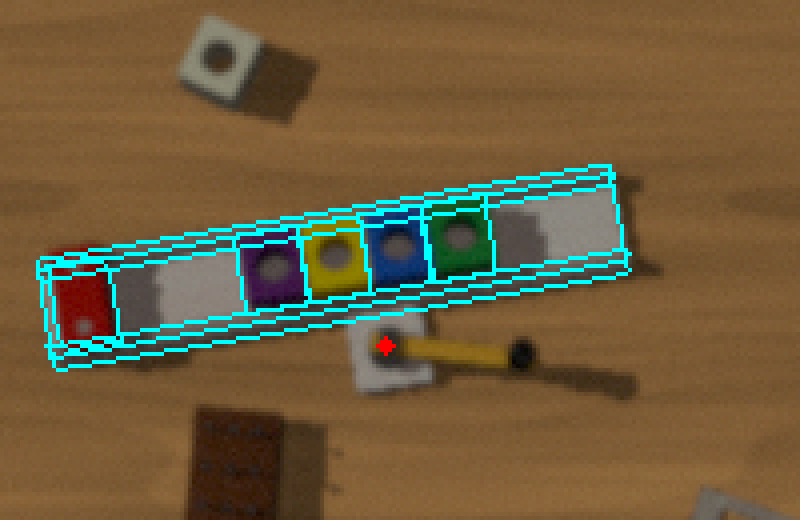

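View pics/fit1.png

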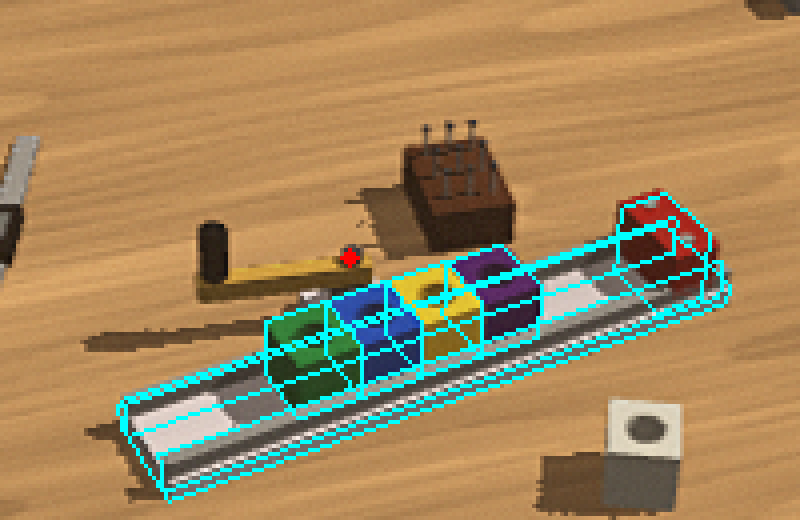

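The fit agrees with both views to about 2–3 mm: the train's rear face is at rail x ≈ -92 mm and the keeper sits slightly outward. I'll write a helper to convert targets into tool axes.

```bash
cat > go.py <<'E'
from h import *
import sys
# usage: go.py railx raily z(mm) [yawoffset deg from rail yaw]
q=np.load("rail.npy"); st=bot.observe()
a=[float(v) for v in sys.argv[1:]]
T=rail2w(q[:3],np.array(a[:3])/1000)[0]
Rc=R.from_euler("xyz",st["tool_rot"])
yaw=q[2]+np.radians(a[3] if len(a)>3 else 0)
Rt=R.from_euler("xyz",[np.pi,0,yaw])
print("clock",st["clock"],"shift mm",np.round(Rc.inv().apply(T-st["position"])*1000,1),"rot deg",np.round(np.degrees((Rc.inv()*Rt).as_rotvec()),2))
cs,s=np.cos(q[2]),np.sin(q[2]); d=st["position"]-np.array([q[0],q[1],0])
print("tcp in rail",np.round([1e3*(cs*d[0]+s*d[1]),1e3*(-s*d[0]+cs*d[1]),1e3*d[2]],1),"q",np.round(st["qpos"],2),"F",np.round(st["force"],1),"grip",round(st["grip_width"],4))
E
python3 go.py -130 0 150
```

```text
clock 1.35 shift mm [-610.6 -504.6   81.3] rot deg [-0.    0.   59.96]
tcp in rail [612.5 276.  231.3] q [-1.3   0.52 -0.04  1.6   0.02  1.02 -0.11] F [-1.7  0.1 -0. ] grip 0.0853
```

```bash
python3 -m creep '[{"tx":-611,"ty":-505,"tz":0,"rz":60,"hand":1},{"tx":-611,"ty":-505,"tz":0,"rz":60,"hand":1},{"tx":-611,"ty":-505,"tz":0,"rz":60,"hand":1},{"tx":-611,"ty":-505,"tz":0,"rz":60,"hand":1},{"tx":-611,"ty":-505,"tz":0,"rz":60,"hand":1},{"tx":-611,"ty":-505,"tz":0,"rz":60,"hand":1},{"tx":-611,"ty":-505,"tz":0,"rz":60,"hand":1},{"tx":-611,"ty":-505,"tz":0,"rz":60,"hand":1}]' 30; python3 go.py -130 0 150
```

```text
clock 1.35 shift mm [-610.6 -504.6   81.3] rot deg [-0.    0.   59.96]
tcp in rail [612.5 276.  231.3] q [-1.3   0.52 -0.04  1.6   0.02  1.02 -0.11] F [-1.7  0.1 -0. ] grip 0.0853schema error: expected keys rx, ry, rz, tx, ty, tz, hand
```

```bash
python3 -m creep '[{"rx":0,"ry":0,"tx":-611,"ty":-505,"tz":0,"rz":60,"hand":1},{"rx":0,"ry":0,"tx":-611,"ty":-505,"tz":0,"rz":60,"hand":1},{"rx":0,"ry":0,"tx":-611,"ty":-505,"tz":0,"rz":60,"hand":1},{"rx":0,"ry":0,"tx":-611,"ty":-505,"tz":0,"rz":60,"hand":1},{"rx":0,"ry":0,"tx":-611,"ty":-505,"tz":0,"rz":60,"hand":1},{"rx":0,"ry":0,"tx":-611,"ty":-505,"tz":0,"rz":60,"hand":1},{"rx":0,"ry":0,"tx":-611,"ty":-505,"tz":0,"rz":60,"hand":1},{"rx":0,"ry":0,"tx":-611,"ty":-505,"tz":0,"rz":60,"hand":1}]' 30; python3 go.py -130 0 150
```

```text
clock: 2.15
position: [0.4162, 0.242, 0.2316]
tool_rot: [3.141, -0.0, 1.743]
force: [1.1, 1.3, -0.1]
grip_width: 0.0001
clock 2.15 shift mm [-364.9  138.5   81.5] rot deg [ 0.04 -0.02 -0.36]
tcp in rail [235.8 136.3 231.6] q [-0.89  0.3   0.3   1.98 -0.12  0.87 -0.36] F [ 1.1  1.3 -0.1] grip 0.0001
```

```bash
python3 -m creep '[{"rx":0,"ry":0,"tx":-365,"ty":138,"tz":80,"rz":0,"hand":1},{"rx":0,"ry":0,"tx":-365,"ty":138,"tz":80,"rz":0,"hand":1},{"rx":0,"ry":0,"tx":-365,"ty":138,"tz":80,"rz":0,"hand":1},{"rx":0,"ry":0,"tx":-365,"ty":138,"tz":80,"rz":0,"hand":1},{"rx":0,"ry":0,"tx":-365,"ty":138,"tz":80,"rz":0,"hand":1},{"rx":0,"ry":0,"tx":-365,"ty":138,"tz":80,"rz":0,"hand":1},{"rx":0,"ry":0,"tx":-365,"ty":138,"tz":80,"rz":0,"hand":1},{"rx":0,"ry":0,"tx":-365,"ty":138,"tz":80,"rz":0,"hand":1}]'; python3 go.py -130 0 150
```

```text
clock: 2.95
position: [0.6168, -0.0931, 0.1508]
tool_rot: [3.141, -0.0, 1.749]
force: [0.0, 0.9, -0.2]
grip_width: 0.0001
clock 2.95 shift mm [-0.4 -1.6  0.8] rot deg [ 0.01 -0.01 -0.03]
tcp in rail [-129.6   -1.6  150.8] q [-0.15  0.63  0.31  1.69 -0.25  0.86  0.44] F [ 0.   0.9 -0.2] grip 0.0001
```

```bash
python3 - <<'E'
from fit import *
st=bot.observe(); f=viewer.grab_frame("wrist"); c=cam(f,st); im=f["pixels"].copy()
q=np.load("rail.npy"); np.savez("w1.npz",**{k:v for k,v in c.items()})
for B in boxes(0)[:1]+boxes(0)[3:]+[blank(q[3]+.036*i) for i in range(4)]:
    for k in range(8):
        for j in range(k):
            if np.sum(np.abs(B[k]-B[j])>1e-9)==1:
                uv=proj(c,rail2w(q[:3],B[j]+(B[k]-B[j])*np.linspace(0,1,15)[:,None])); cv2.polylines(im,[np.round(uv).astype(np.int32)],False,(255,255,0),1)
cv2.imwrite("pics/w1.png",im); cv2.imwrite("pics/w1raw.png",f["pixels"])
f=viewer.grab_frame("scene"); cv2.imwrite("pics/s1.png",cv2.resize(f["pixels"][120:340,200:460],None,fx=2.7,fy=2.7))
E
```

```text
(no output)
```

View pics/w1.png

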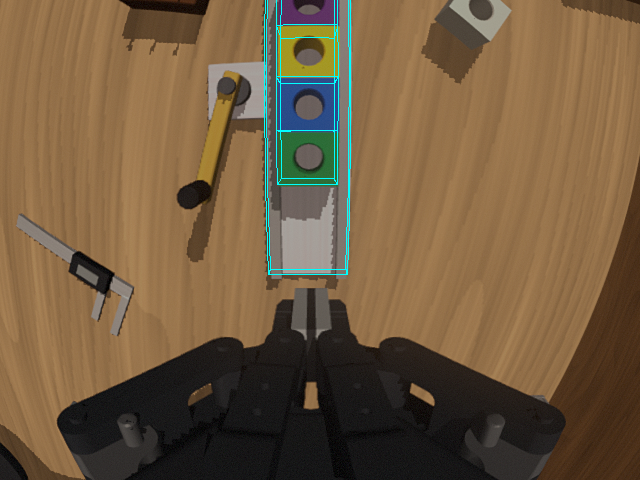

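View pics/s1.png

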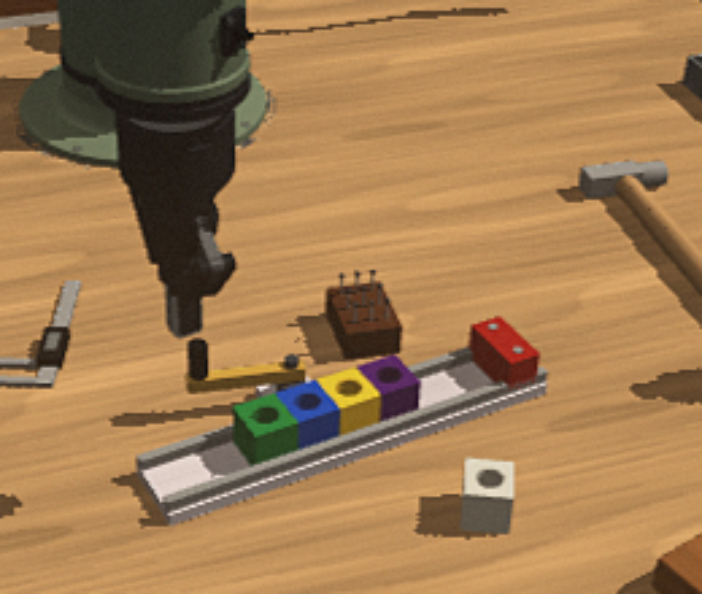

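The wrist overlay matches the rail and blanks to about a pixel, and the tip sits over the channel's open half. I'll descend behind the train.

```bash
python3 -m creep '[{"rx":0,"ry":0,"tx":0,"ty":-2,"tz":40,"rz":0,"hand":1},{"rx":0,"ry":0,"tx":0,"ty":-2,"tz":80,"rz":0,"hand":1},{"rx":0,"ry":0,"tx":0,"ty":-2,"tz":105,"rz":0,"hand":1},{"rx":0,"ry":0,"tx":0,"ty":-2,"tz":121,"rz":0,"hand":1},{"rx":0,"ry":0,"tx":0,"ty":-2,"tz":121,"rz":0,"hand":1},{"rx":0,"ry":0,"tx":0,"ty":-2,"tz":121,"rz":0,"hand":1}]'; python3 go.py -110 0 30
python3 - <<'E'
from h import *
f=viewer.grab_frame("scene"); cv2.imwrite("pics/s2.png",cv2.resize(f["pixels"][120:340,200:460],None,fx=2.7,fy=2.7))
f=viewer.grab_frame("wrist"); cv2.imwrite("pics/w2.png",f["pixels"])
E
```

```text
clock: 3.65
position: [0.6145, -0.0915, 0.0312]
tool_rot: [3.141, 0.0, 1.749]
force: [-0.1, -0.5, -0.3]
grip_width: -0.0002
clock 3.65 shift mm [17.7  0.4  1.2] rot deg [ 0.05  0.02 -0.04]
tcp in rail [-127.7    0.4   31.2] q [-0.11  0.8   0.25  1.75 -0.3   0.64  0.49] F [-0.1 -0.5 -0.3] grip -0.0002
```

View pics/s2.png

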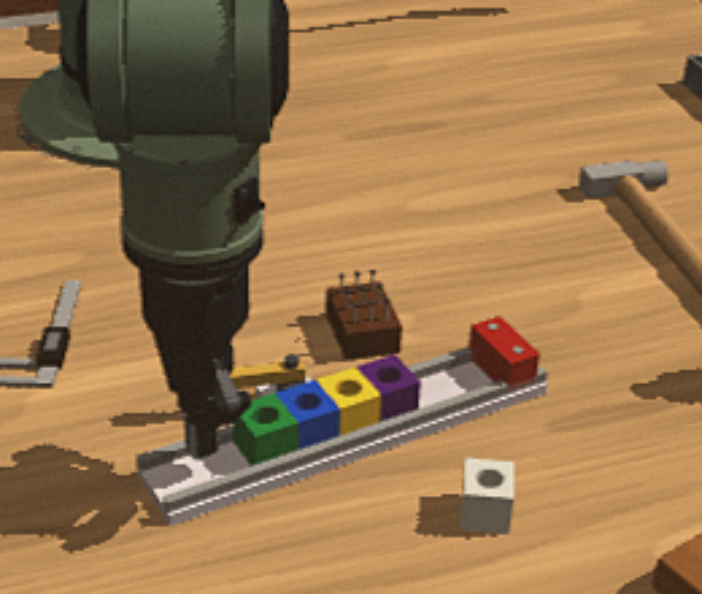

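View pics/w2.png

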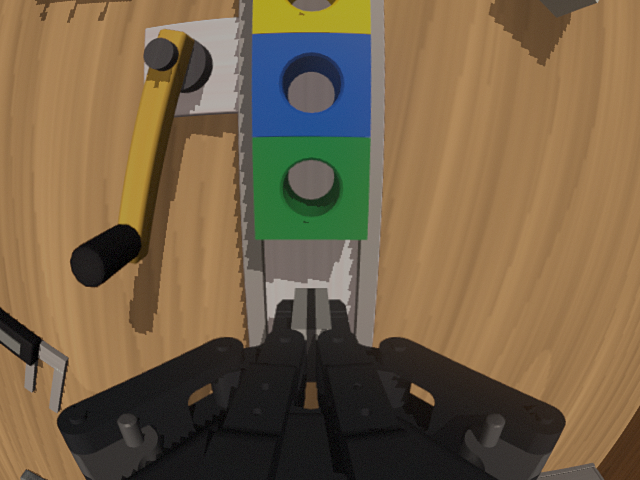

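The tip is in the channel, centred behind green and clear of the knob. Now for the slow push.

```bash
python3 -m creep '[{"rx":0,"ry":0,"tx":8,"ty":0,"tz":1,"rz":0,"hand":1},{"rx":0,"ry":0,"tx":15,"ty":0,"tz":1,"rz":0,"hand":1},{"rx":0,"ry":0,"tx":21,"ty":0,"tz":1,"rz":0,"hand":1},{"rx":0,"ry":0,"tx":26,"ty":0,"tz":1,"rz":0,"hand":1},{"rx":0,"ry":0,"tx":31,"ty":0,"tz":1,"rz":0,"hand":1},{"rx":0,"ry":0,"tx":36,"ty":0,"tz":1,"rz":0,"hand":1},{"rx":0,"ry":0,"tx":41,"ty":0,"tz":1,"rz":0,"hand":1},{"rx":0,"ry":0,"tx":46,"ty":0,"tz":1,"rz":0,"hand":1}]'; python3 go.py -35 0 30
python3 - <<'E'
from h import *
f=viewer.grab_frame("scene"); cv2.imwrite("pics/s3.png",cv2.resize(f["pixels"][120:340,200:460],None,fx=2.7,fy=2.7))
f=viewer.grab_frame("wrist"); cv2.imwrite("pics/w3.png",f["pixels"])
E
```

```text
clock: 4.55
position: [0.6058, -0.046, 0.0293]
tool_rot: [3.142, 0.0, 1.748]
force: [0.2, -3.4, 2.9]
grip_width: -0.0001
clock 4.55 shift mm [46.3  0.8 -0.7] rot deg [ 0.    0.01 -0.05]
tcp in rail [-81.3   0.9  29.3] q [-0.19  0.78  0.25  1.79 -0.31  0.61  0.42] F [ 0.2 -3.4  2.9] grip -0.0001
```

View pics/s3.png

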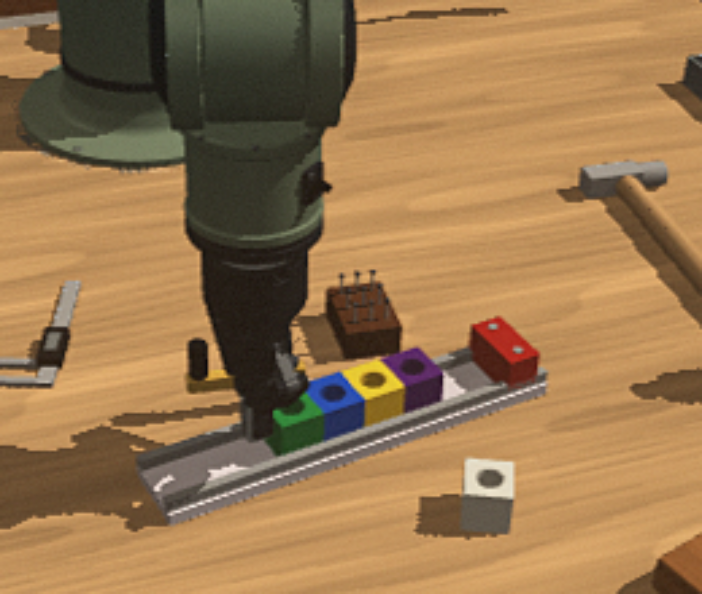

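View pics/w3.png

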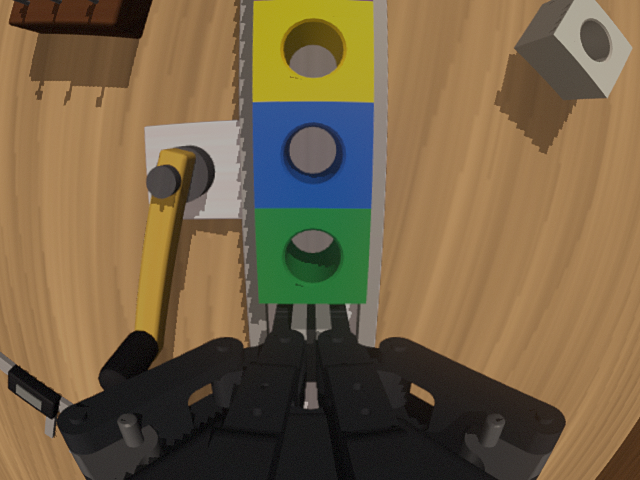

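```bash
python3 - <<'E'
from fit import *
st=bot.observe(); f=viewer.grab_frame("wrist"); c=cam(f,st); q=np.load("rail.npy")
for s in (-.055,-.050,-.045): 
    print(s,[np.round(proj(c,rail2w(q[:3],[s+dx,dy,.048]))[0],1).tolist() for dx in(-.018,.018) for dy in(.02,-.02)])
E
```

```text
-0.055 [[257.5, 311.1], [364.1, 311.1], [252.6, 217.2], [369.0, 217.2]]
-0.05 [[256.7, 299.1], [364.9, 299.2], [252.1, 202.9], [369.6, 202.9]]
-0.045 [[256.0, 286.8], [365.6, 286.8], [251.6, 188.4], [370.0, 188.4]]
```

The blank is level: the corners match the model at rail x = -52. Contact half-thickness is 11 mm. Continuing the push.

```bash
python3 -m creep '[{"rx":0,"ry":0,"tx":6,"ty":0,"tz":0,"rz":0,"hand":1},{"rx":0,"ry":0,"tx":12,"ty":0,"tz":0,"rz":0,"hand":1},{"rx":0,"ry":0,"tx":18,"ty":0,"tz":0,"rz":0,"hand":1},{"rx":0,"ry":0,"tx":24,"ty":0,"tz":0,"rz":0,"hand":1},{"rx":0,"ry":0,"tx":30,"ty":0,"tz":0,"rz":0,"hand":1},{"rx":0,"ry":0,"tx":36,"ty":0,"tz":0,"rz":0,"hand":1},{"rx":0,"ry":0,"tx":42,"ty":0,"tz":0,"rz":0,"hand":1},{"rx":0,"ry":0,"tx":47,"ty":0,"tz":0,"rz":0,"hand":1}]'; python3 go.py -25 0 30
```

```text
clock: 5.5
position: [0.5974, 0.0007, 0.0293]
tool_rot: [-3.142, -0.0, 1.749]
force: [0.3, 0.2, -0.6]
grip_width: 0.0001
clock 5.5 shift mm [ 8.9  0.8 -0.7] rot deg [-0.   -0.01 -0.02]
tcp in rail [-33.9   0.8  29.3] q [-0.27  0.77  0.26  1.81 -0.32  0.59  0.36] F [ 0.3  0.2 -0.6] grip 0.0001
```

```bash
python3 -m creep '[{"rx":0,"ry":0,"tx":2,"ty":0,"tz":0,"rz":0,"hand":1},{"rx":0,"ry":0,"tx":4,"ty":0,"tz":0,"rz":0,"hand":1},{"rx":0,"ry":0,"tx":6,"ty":0,"tz":0,"rz":0,"hand":1}]'; python3 go.py -25 0 30
```

```text
clock: 5.8
position: [0.5964, 0.0059, 0.0293]
tool_rot: [-3.142, 0.0, 1.748]
force: [0.4, -1.7, -1.3]
grip_width: -0.0003
clock 5.8 shift mm [ 3.7  0.8 -0.7] rot deg [-0.    0.01 -0.05]
tcp in rail [-28.7   0.8  29.3] q [-0.28  0.77  0.26  1.82 -0.32  0.59  0.35] F [ 0.4 -1.7 -1.3] grip -0.0003
```

```bash
python3 -m creep '[{"rx":0,"ry":0,"tx":1,"ty":0,"tz":0,"rz":0,"hand":1},{"rx":0,"ry":0,"tx":2,"ty":0,"tz":0,"rz":0,"hand":1}]'; python3 go.py -25 0 30;  python3 -m creep '[{"rx":0,"ry":0,"tx":1,"ty":0,"tz":0,"rz":0,"hand":1},{"rx":0,"ry":0,"tx":2,"ty":0,"tz":0,"rz":0,"hand":1}]'; python3 go.py -25 0 30
python3 - <<'E'
from h import *
f=viewer.grab_frame("scene"); cv2.imwrite("pics/s4.png",cv2.resize(f["pixels"][120:340,200:460],None,fx=2.7,fy=2.7))
f=viewer.grab_frame("wrist"); cv2.imwrite("pics/w4.png",f["pixels"])
E
```

```text
clock: 6.0
position: [0.5961, 0.0079, 0.0293]
tool_rot: [3.142, 0.0, 1.748]
force: [0.2, -1.6, -1.1]
grip_width: 0.0
clock 6.0 shift mm [ 1.6  0.8 -0.7] rot deg [ 0.    0.01 -0.05]
tcp in rail [-26.6   0.8  29.3] q [-0.29  0.77  0.26  1.82 -0.32  0.59  0.35] F [ 0.2 -1.6 -1.1] grip 0.0
clock: 6.2
position: [0.5957, 0.0099, 0.0293]
tool_rot: [-3.142, 0.0, 1.748]
force: [0.9, -4.1, -0.3]
grip_width: -0.0004
clock 6.2 shift mm [-0.4  0.8 -0.7] rot deg [-0.    0.   -0.04]
tcp in rail [-24.6   0.8  29.3] q [-0.29  0.77  0.26  1.82 -0.32  0.59  0.34] F [ 0.9 -4.1 -0.3] grip -0.0004
```

View pics/s4.png

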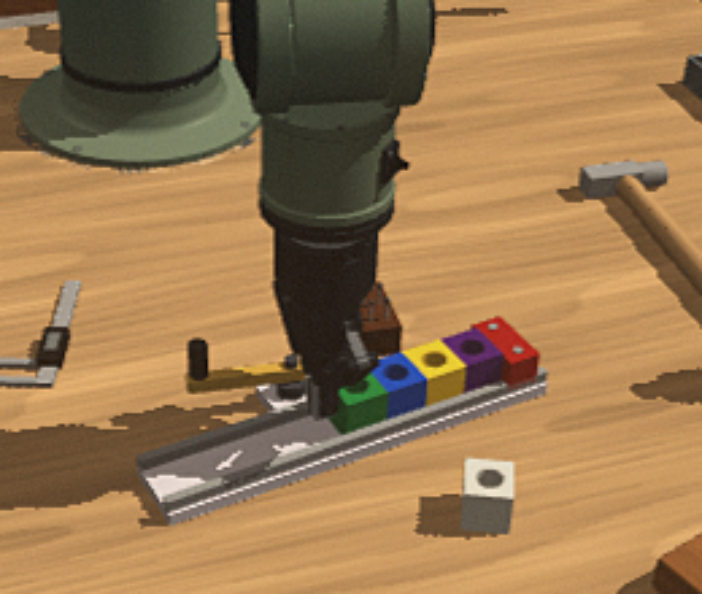

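View pics/w4.png

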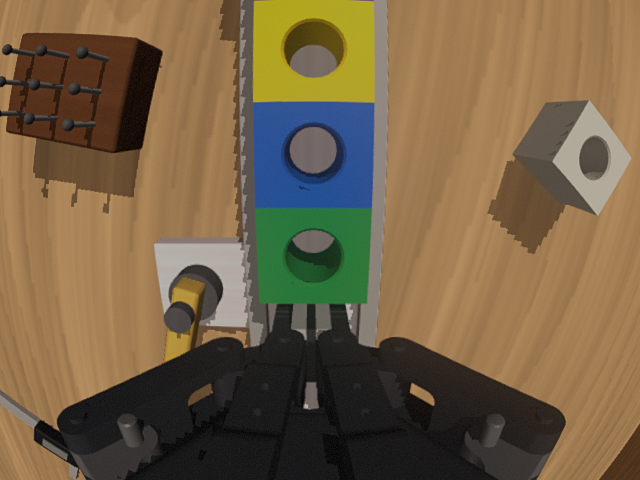

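The scene shows purple touching or nearly touching red. I'll push in 1 mm steps until the force says it's home.

```bash
python3 -m creep '[{"rx":0,"ry":0,"tx":1,"ty":0,"tz":0,"rz":0,"hand":1},{"rx":0,"ry":0,"tx":1,"ty":0,"tz":0,"rz":0,"hand":1}]'; python3 go.py -25 0 30
```

```text
clock: 6.5
position: [0.5957, 0.0099, 0.0294]
tool_rot: [3.141, 0.001, 1.748]
force: [1.5, -5.8, -0.5]
grip_width: 0.0002
clock 6.5 shift mm [-0.4  0.9 -0.6] rot deg [ 0.01  0.07 -0.08]
tcp in rail [-24.6   0.9  29.4] q [-0.29  0.77  0.26  1.82 -0.32  0.59  0.34] F [ 1.5 -5.8 -0.5] grip 0.0002
```

```bash
python3 -m creep '[{"rx":0,"ry":0,"tx":1,"ty":0,"tz":0,"rz":0,"hand":1},{"rx":0,"ry":0,"tx":1,"ty":0,"tz":0,"rz":0,"hand":1}]'; python3 go.py -25 0 30
```

```text
clock: 6.7
position: [0.5956, 0.0099, 0.0294]
tool_rot: [3.141, 0.002, 1.747]
force: [1.5, -11.0, -0.3]
grip_width: 0.0
clock 6.7 shift mm [-0.4  0.9 -0.6] rot deg [ 0.02  0.12 -0.12]
tcp in rail [-24.6   0.9  29.4] q [-0.29  0.77  0.26  1.82 -0.32  0.59  0.34] F [  1.5 -11.   -0.3] grip 0.0
```

The position holds at -24.6 while the force climbs from 1.6 to 11 N, so the train is home (rear face ≈ -13.6, nominal -14). Backing off, then rising to look at the keeper.

```bash
python3 -m creep '[{"rx":0,"ry":0,"tx":-10,"ty":0,"tz":0,"rz":0,"hand":1},{"rx":0,"ry":0,"tx":-25,"ty":0,"tz":0,"rz":0,"hand":1},{"rx":0,"ry":0,"tx":-40,"ty":0,"tz":-20,"rz":0,"hand":1},{"rx":0,"ry":0,"tx":-70,"ty":0,"tz":-60,"rz":0,"hand":1},{"rx":0,"ry":0,"tx":-100,"ty":0,"tz":-100,"rz":0,"hand":1},{"rx":0,"ry":0,"tx":-120,"ty":0,"tz":-120,"rz":0,"hand":1},{"rx":0,"ry":0,"tx":-120,"ty":0,"tz":-120,"rz":0,"hand":1},{"rx":0,"ry":0,"tx":-120,"ty":0,"tz":-120,"rz":0,"hand":1}]'; python3 go.py -145 0 150
cat > look.py <<'E'
from fit import *
import sys
tag=sys.argv[1]; th=float(sys.argv[2]); s=float(sys.argv[3])
st=bot.observe(); f=viewer.grab_frame("wrist"); c=cam(f,st); q=np.load("rail.npy"); im=f["pixels"].copy()
cv2.imwrite(f"pics/{tag}raw.png",f["pixels"])
o=viewer.outline_of("keeper_knob",f)
for r in o[:2]: print(r["score"],np.round(r["bbox"]))
def line(B):
    for k in range(8):
        for j in range(k):
            if np.sum(np.abs(B[k]-B[j])>1e-9)==1: yield B[j]+(B[k]-B[j])*np.linspace(0,1,15)[:,None]
for i in range(4):
    for L in line(blank(s+.036*i)): cv2.polylines(im,[np.round(proj(c,rail2w(q[:3],L))).astype(np.int32)],False,(255,255,0),1)
def K(P): # local: u along bar, v across
    a=np.pi+th; cs,sn=np.cos(a),np.sin(a); return np.c_[-.024+cs*P[:,0]-sn*P[:,1],.055+sn*P[:,0]+cs*P[:,1],P[:,2]]
for L in line(box(0,.085,-.006,.006,.026,.040)): cv2.polylines(im,[np.round(proj(c,rail2w(q[:3],K(L)))).astype(np.int32)],False,(255,0,255),1)
t=np.linspace(0,2*np.pi,40)
for z in(.04,.072): cv2.polylines(im,[np.round(proj(c,rail2w(q[:3],K(np.c_[.075+.008*np.cos(t),.008*np.sin(t),0*t+z])))).astype(np.int32)],True,(255,0,255),1)
cv2.imwrite(f"pics/{tag}.png",im)
E
python3 look.py w5 -0.2 0.004
```

```text
clock: 7.5
position: [0.6165, -0.107, 0.1493]
tool_rot: [3.141, -0.0, 1.747]
force: [0.1, 0.1, -0.9]
grip_width: -0.0002
clock 7.5 shift mm [-1.8  1.2 -0.7] rot deg [ 0.02 -0.02 -0.1 ]
tcp in rail [-143.2    1.1  149.3] q [-0.13  0.64  0.32  1.68 -0.25  0.86  0.47] F [ 0.1  0.1 -0.9] grip -0.0002
0.77 [180.  51. 246. 186.]
```

View pics/w5.png

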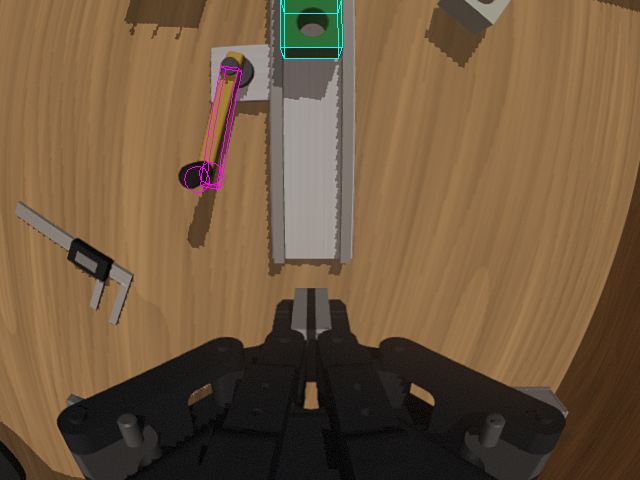

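```bash
python3 - <<'E'
from h import *
f=viewer.grab_frame("scene"); c=cam(f); q=np.load("rail.npy")
def tr(w): 
    cs,s=np.cos(q[2]),np.sin(q[2]); d=w-np.array([q[0],q[1],0]); return np.array([cs*d[0]+s*d[1],-s*d[0]+cs*d[1],d[2]])
for tag,px in (("s2 bump bottom",(237,420)),("bump right",(247,405)),("tip",(203,456)),):
    uv=(200+px[0]/2.7,120+px[1]/2.7)
    a=tr(atz(c,uv,0.)); b=tr(atz(c,uv,.1)); t=(-127.7e-3-a[0])/(b[0]-a[0]); print(tag,np.round(1e3*(a+t*(b-a)),0))
E
python3 go.py -85 117 110
```

```text
s2 bump bottom [-128.  -67.  111.]
bump right [-128.  -83.  137.]
tip [-128.   -5.   30.]
clock 7.65 shift mm [  56.6 -115.6   38.4] rot deg [-0.1  -0.05  0.02]
tcp in rail [-141.6    1.3  148.2] q [-0.14  0.64  0.32  1.69 -0.25  0.86  0.47] F [-0.4  0.6  0.5] grip 0.0001
```

The knuckles are about 80 mm above the tip, well clear of the knob. I'll move outside the knob and descend.

```bash
python3 -m creep '[{"rx":0,"ry":0,"tx":57,"ty":-116,"tz":0,"rz":0,"hand":1},{"rx":0,"ry":0,"tx":57,"ty":-116,"tz":0,"rz":0,"hand":1},{"rx":0,"ry":0,"tx":57,"ty":-116,"tz":0,"rz":0,"hand":1},{"rx":0,"ry":0,"tx":57,"ty":-116,"tz":40,"rz":0,"hand":1},{"rx":0,"ry":0,"tx":57,"ty":-116,"tz":75,"rz":0,"hand":1},{"rx":0,"ry":0,"tx":57,"ty":-116,"tz":100,"rz":0,"hand":1},{"rx":0,"ry":0,"tx":57,"ty":-116,"tz":100,"rz":0,"hand":1}]'; python3 go.py -90 95 48; python3 look.py w6 -0.26 0.004
python3 - <<'E'
from h import *
f=viewer.grab_frame("scene"); cv2.imwrite("pics/s6.png",cv2.resize(f["pixels"][120:340,200:460],None,fx=2.7,fy=2.7))
E
```

```text
clock: 8.35
position: [0.4903, -0.0699, 0.0464]
tool_rot: [-3.136, -0.001, 1.75]
force: [0.5, 0.1, 0.4]
grip_width: -0.0
clock 8.35 shift mm [-5.6 23.8 -1.7] rot deg [-0.31 -0.07  0.02]
tcp in rail [-84.4 118.8  46.4] q [-0.15  0.64  0.24  2.07 -0.31  0.47  0.5 ] F [0.5 0.1 0.4] grip -0.0
0.7 [384. 140. 480. 348.]
```

View pics/w6.png

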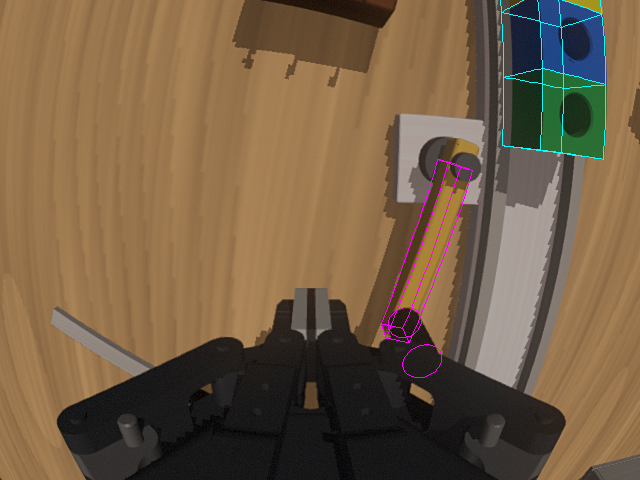

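View pics/s6.png

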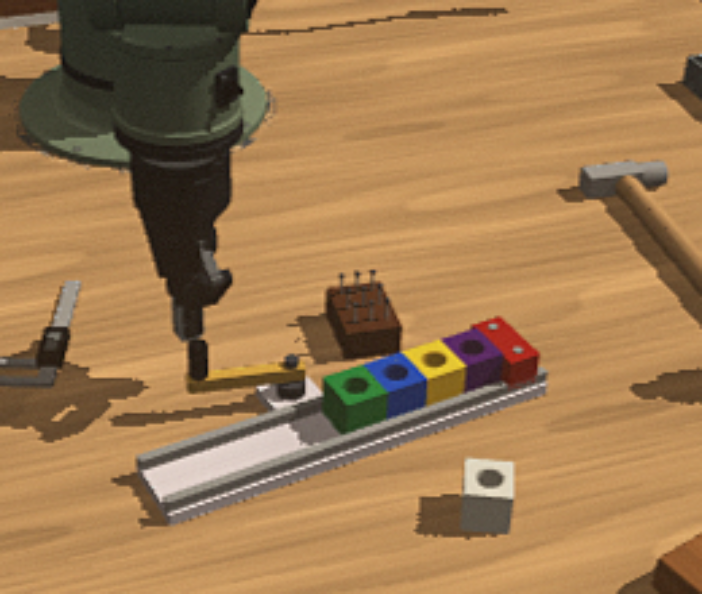

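The model matches at θ ≈ -0.26 and the blanks still sit on the home overlay. Now sweeping the knob.

```bash
python3 -m creep '[{"rx":0,"ry":0,"tx":-4,"ty":14,"tz":-2,"rz":0,"hand":1},{"rx":0,"ry":0,"tx":-8,"ty":24,"tz":-2,"rz":0,"hand":1},{"rx":0,"ry":0,"tx":-10,"ty":31,"tz":-2,"rz":0,"hand":1},{"rx":0,"ry":0,"tx":-12,"ty":38,"tz":-2,"rz":0,"hand":1},{"rx":0,"ry":0,"tx":-14,"ty":46,"tz":-2,"rz":0,"hand":1},{"rx":0,"ry":0,"tx":-15,"ty":54,"tz":-2,"rz":0,"hand":1},{"rx":0,"ry":0,"tx":-16,"ty":62,"tz":-2,"rz":0,"hand":1},{"rx":0,"ry":0,"tx":-16,"ty":69,"tz":-2,"rz":0,"hand":1}]'; python3 go.py -96 27 48; python3 look.py w7 0.3 0.004
python3 - <<'E'
from h import *
f=viewer.grab_frame("scene"); cv2.imwrite("pics/s7.png",cv2.resize(f["pixels"][120:340,200:460],None,fx=2.7,fy=2.7))
E
```

```text
clock: 9.3
position: [0.5636, -0.0741, 0.0512]
tool_rot: [-3.141, -0.0, 1.749]
force: [-1.3, 0.6, -0.9]
grip_width: -0.0001
clock 9.3 shift mm [ 5.5 20.3  3.1] rot deg [-0.02 -0.   -0.04]
tcp in rail [-101.5   47.3   51.2] q [-0.15  0.71  0.26  1.89 -0.3   0.59  0.48] F [-1.3  0.6 -0.9] grip -0.0001
0.7 [271.  90. 387. 329.]
```

View pics/w7.png

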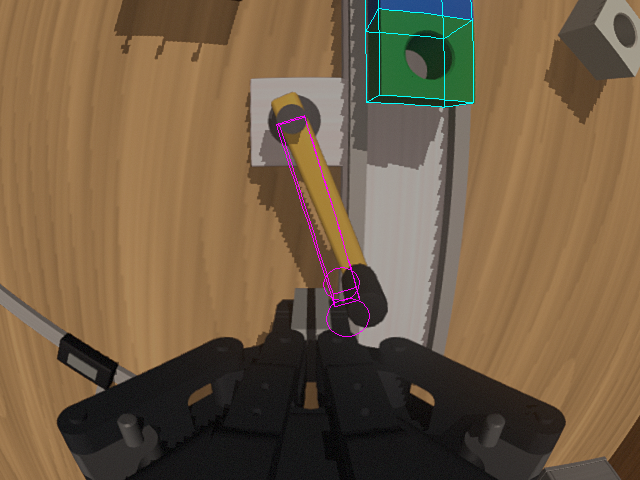

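View pics/s7.png

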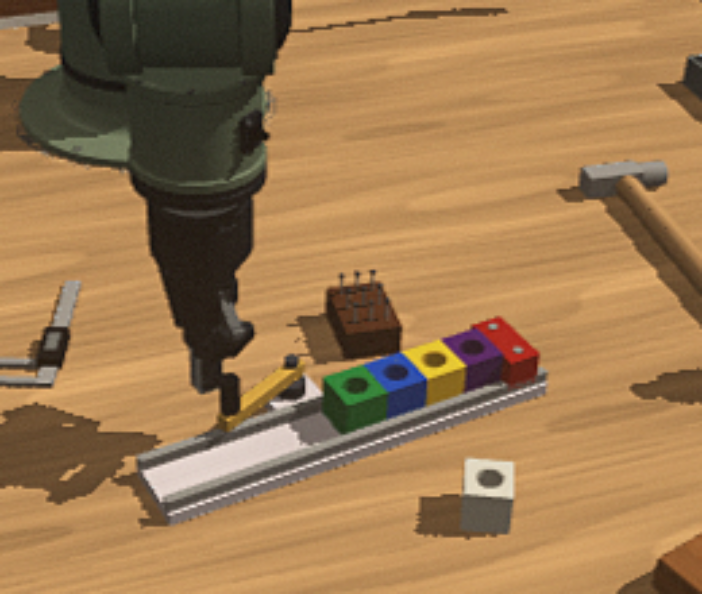

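```bash
python3 -m creep '[{"rx":0,"ry":0,"tx":1,"ty":8,"tz":2,"rz":0,"hand":1},{"rx":0,"ry":0,"tx":3,"ty":16,"tz":2,"rz":0,"hand":1},{"rx":0,"ry":0,"tx":8,"ty":27,"tz":2,"rz":0,"hand":1},{"rx":0,"ry":0,"tx":14,"ty":37,"tz":2,"rz":0,"hand":1},{"rx":0,"ry":0,"tx":19,"ty":43,"tz":2,"rz":0,"hand":1},{"rx":0,"ry":0,"tx":24,"ty":49,"tz":2,"rz":0,"hand":1},{"rx":0,"ry":0,"tx":30,"ty":54,"tz":2,"rz":0,"hand":1},{"rx":0,"ry":0,"tx":36,"ty":58,"tz":2,"rz":0,"hand":1}]'; python3 go.py -50 -19 48; python3 look.py w8 1.3 0.004
python3 - <<'E'
from h import *
f=viewer.grab_frame("scene"); cv2.imwrite("pics/s8.png",cv2.resize(f["pixels"][120:340,200:460],None,fx=2.7,fy=2.7))
E
```

```text
clock: 10.25
position: [0.6142, -0.0279, 0.0493]
tool_rot: [3.141, 0.0, 1.749]
force: [-1.0, -1.5, 0.3]
grip_width: 0.0
clock 10.25 shift mm [15.1  8.3  1.3] rot deg [ 0.02  0.01 -0.04]
tcp in rail [-65.1 -10.7  49.3] q [-0.23  0.76  0.27  1.76 -0.31  0.66  0.39] F [-1.  -1.5  0.3] grip 0.0
0.71 [143. 187. 352. 306.]
```

View pics/w8.png

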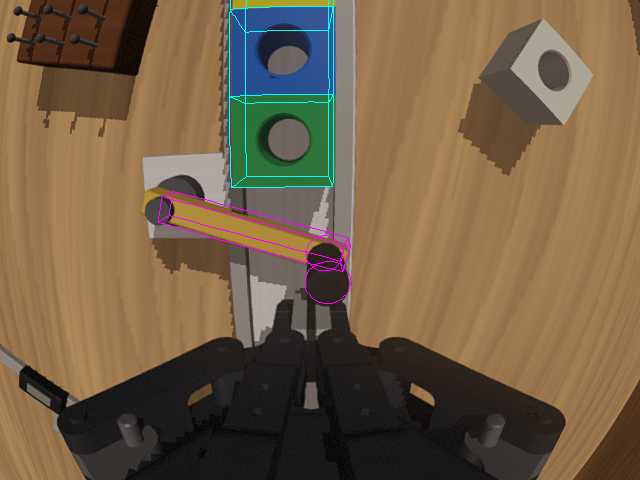

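View pics/s8.png

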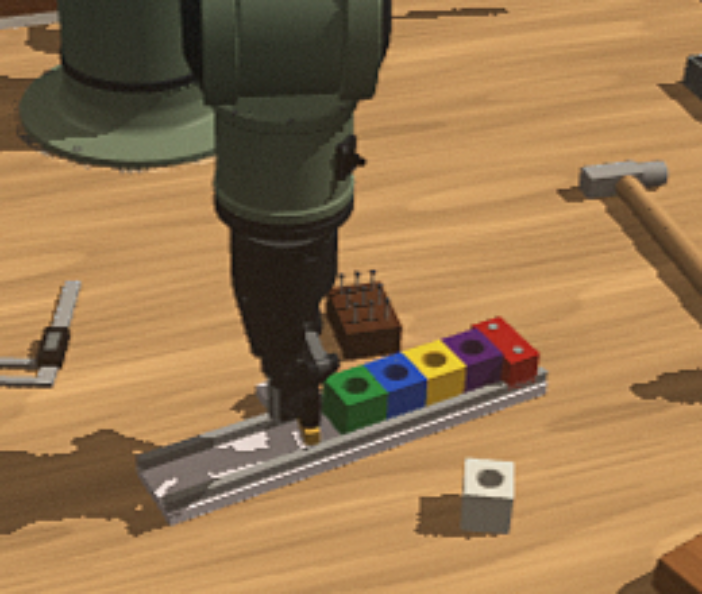

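θ ≈ 1.27 and the train hasn't moved. Closing the last part slowly.

```bash
python3 -m creep '[{"rx":0,"ry":0,"tx":4,"ty":3,"tz":1,"rz":0,"hand":1},{"rx":0,"ry":0,"tx":8,"ty":5,"tz":1,"rz":0,"hand":1},{"rx":0,"ry":0,"tx":12,"ty":7,"tz":1,"rz":0,"hand":1},{"rx":0,"ry":0,"tx":15,"ty":8,"tz":1,"rz":0,"hand":1},{"rx":0,"ry":0,"tx":18,"ty":9,"tz":1,"rz":0,"hand":1},{"rx":0,"ry":0,"tx":20,"ty":9,"tz":1,"rz":0,"hand":1}]'; python3 go.py -42 -19 48; python3 -m creep '[{"rx":0,"ry":0,"tx":1,"ty":0,"tz":0,"rz":0,"hand":1},{"rx":0,"ry":0,"tx":2,"ty":0,"tz":0,"rz":0,"hand":1}]'; python3 go.py -42 -19 48
```

```text
clock: 11.0
position: [0.6193, -0.0069, 0.0483]
tool_rot: [3.141, 0.0, 1.749]
force: [1.9, -0.6, 0.1]
grip_width: 0.0001
clock 11.0 shift mm [ 3.2 -0.4  0.3] rot deg [ 0.02  0.   -0.03]
tcp in rail [-45.2 -19.4  48.3] q [-0.27  0.77  0.28  1.75 -0.31  0.66  0.36] F [ 1.9 -0.6  0.1] grip 0.0001
clock: 11.2
position: [0.619, -0.0053, 0.0484]
tool_rot: [3.141, 0.0, 1.748]
force: [0.8, -0.6, -0.6]
grip_width: -0.0005
clock 11.2 shift mm [ 1.6 -0.4  0.4] rot deg [ 0.03  0.01 -0.04]
tcp in rail [-43.6 -19.4  48.4] q [-0.27  0.77  0.28  1.75 -0.31  0.66  0.36] F [ 0.8 -0.6 -0.6] grip -0.0005
```

```bash
python3 -m creep '[{"rx":0,"ry":0,"tx":1,"ty":0,"tz":0,"rz":0,"hand":1},{"rx":0,"ry":0,"tx":2,"ty":0,"tz":0,"rz":0,"hand":1}]'; python3 go.py -42 -19 48
```

```text
clock: 11.4
position: [0.6187, -0.0041, 0.0485]
tool_rot: [3.141, 0.001, 1.748]
force: [3.3, -8.5, -0.3]
grip_width: -0.0003
clock 11.4 shift mm [ 0.4 -0.3  0.5] rot deg [ 0.03  0.06 -0.07]
tcp in rail [-42.4 -19.3  48.5] q [-0.27  0.77  0.28  1.75 -0.31  0.66  0.35] F [ 3.3 -8.5 -0.3] grip -0.0003
```

```bash
python3 -m creep '[{"rx":0,"ry":0,"tx":1,"ty":0,"tz":0,"rz":0,"hand":1},{"rx":0,"ry":0,"tx":1,"ty":0,"tz":0,"rz":0,"hand":1}]'; python3 go.py -42 -19 48; python3 look.py w9 1.57 0.004
```

```text
clock: 11.6
position: [0.6186, -0.004, 0.0485]
tool_rot: [3.141, 0.002, 1.747]
force: [4.2, -9.5, -1.6]
grip_width: -0.0002
clock 11.6 shift mm [ 0.3 -0.3  0.5] rot deg [ 0.04  0.12 -0.11]
tcp in rail [-42.3 -19.3  48.5] q [-0.28  0.77  0.28  1.75 -0.31  0.66  0.35] F [ 4.2 -9.5 -1.6] grip -0.0002
0.96 [130. 238. 334. 306.]
0.43 [210.  59. 314. 155.]
```

View pics/w9.png

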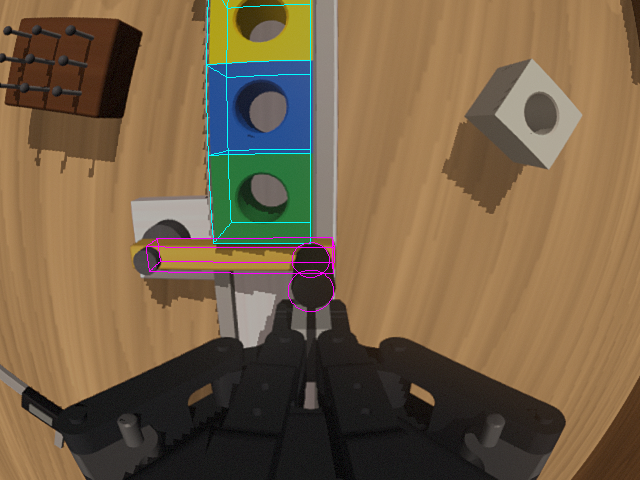

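The keeper is at its limit: the force jumps to about 9 N with no travel, and the overlay at 1.57 rad matches. Backing straight off and rising.

```bash
python3 -m creep '[{"rx":0,"ry":0,"tx":-8,"ty":0,"tz":0,"rz":0,"hand":1},{"rx":0,"ry":0,"tx":-20,"ty":0,"tz":0,"rz":0,"hand":1},{"rx":0,"ry":0,"tx":-45,"ty":0,"tz":-30,"rz":0,"hand":1},{"rx":0,"ry":0,"tx":-80,"ty":0,"tz":-65,"rz":0,"hand":1},{"rx":0,"ry":0,"tx":-110,"ty":0,"tz":-100,"rz":0,"hand":1},{"rx":0,"ry":0,"tx":-120,"ty":0,"tz":-140,"rz":0,"hand":1},{"rx":0,"ry":0,"tx":-120,"ty":0,"tz":-140,"rz":0,"hand":1},{"rx":0,"ry":0,"tx":-120,"ty":0,"tz":-140,"rz":0,"hand":1}]'; python3 go.py -42 -19 48; python3 look.py w10 1.57 0.004
python3 - <<'E'
from h import *
f=viewer.grab_frame("scene"); cv2.imwrite("pics/s10.png",cv2.resize(f["pixels"][120:340,200:460],None,fx=2.7,fy=2.7))
E
```

```text
clock: 12.5
position: [0.6395, -0.1212, 0.1889]
tool_rot: [3.14, -0.0, 1.748]
force: [-0.7, -0.9, -1.1]
grip_width: 0.0001
clock 12.5 shift mm [119.3  -0.4 140.9] rot deg [ 0.07 -0.   -0.08]
tcp in rail [-161.3  -19.   188.9] q [-0.12  0.63  0.34  1.58 -0.24  0.97  0.47] F [-0.7 -0.9 -1.1] grip 0.0001
0.59 [205.  32. 325.  61.]
```

View pics/w10.png

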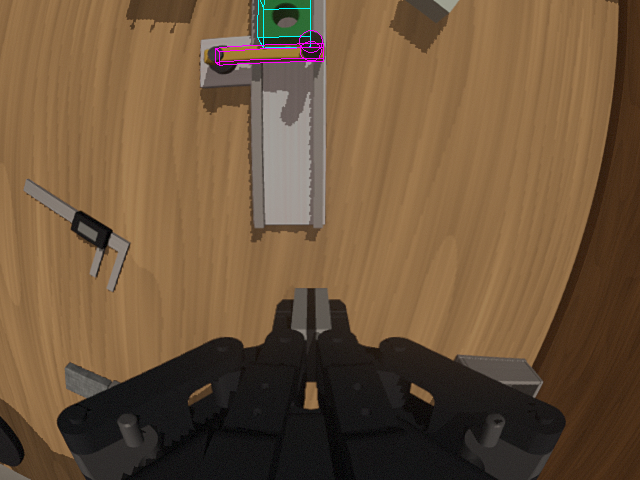

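View pics/s10.png

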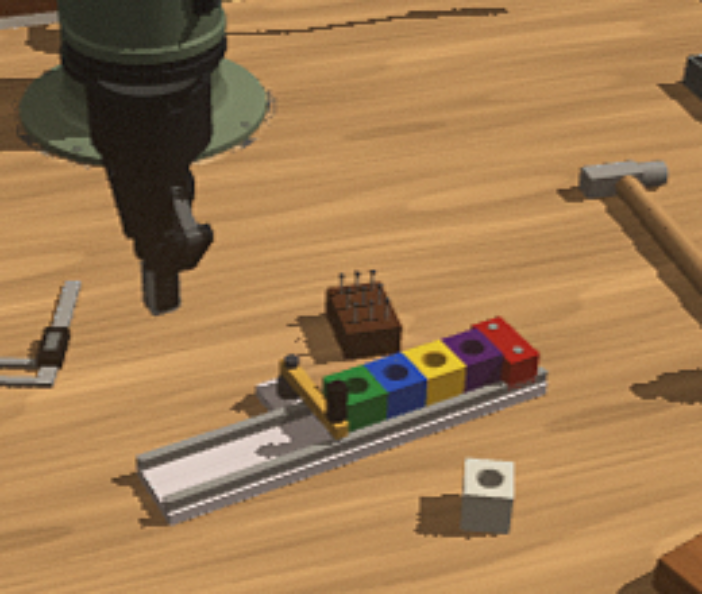

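The train sits against red, the keeper lies square across the rail, the tool is clear and nothing else has moved. Handing in.

```bash
python3 -c "
from workcell import bot
print(bot.job_done())"
```

```text
the job is handed in; nothing more can be done
None
```

The four blanks are home against the red stop, and the brass keeper is closed across the rail behind them. I handed the job in at about 12.7 s.

- **Train:** I pushed it from behind the green blank with closed fingers. At the stop the force rose from about 1.6 N to 11 N with no further travel. The rear face came out at rail x ≈ -13.6 mm against the stated -14 mm.
- **Keeper:** I then swung it by its knob from about -0.26 rad to its limit. The force reached about 9 N with no further travel.
- **Last checks:** With the arm backed off, the wrist overlay at 1.57 rad and train-home matched the bar and the green blank. The scene picture showed the train touching the stop. The neighbouring items looked unmoved; I did not take a final top view of the whole bench.
- **Disagreements:** The trained network's "knob" outline covered the whole keeper bar, so I set the keeper angle from the model overlays instead. In the top view the stop showed about 3–4 mm off the fitted rail. Neither affected the result.

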